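# Drift the worn bushing out of a belt idler

### The arm

A 6-joint arm with a two-finger parallel gripper is mounted at the origin on the work surface. World frame = base frame: x ahead of the robot, y to its left, z up, the work surface at z = 0. Lengths are in m, angles in rad, forces in N, time in s.
With the tool pointing down it reaches from about 0.35 to 0.925 m from the base axis. Payload 6.4 kg.
Tool frame: the origin (TCP) lies at the very end of the fingers, on their centre line; the grasp point (between the pads) lies 19 mm behind it (env.grip_point_offset is the distance from the TCP to the grasp point, in m); z points along the fingers, y is the line along which they close (so a half turn about z gives the same grasp; the last joint's range is limited). The gripper opens to 85 mm and grips with 20 to 120 N. Pads are 22 mm wide; open, the fingers measure 114 mm over their backs; the gripper's body (76 mm by 85 mm) begins 54 mm behind the grasp point. The pads swing forward as they close: fully open they stand 13 mm farther back than shut.
Start: joints at [1.158, 0.245, 1.558, -0, 1.339, -0.174], TCP at [0.154, 0.632, 0.231] pointing down, gripper open.
Joint ranges: [-3.13, 3.13], [-1.02, 2.26], [0.13, 2.54], [-0.95, 4.09], [0.21, 2.88], [-2.74, 2.74]. Speed limits (rad/s): [2.57, 2.57, 3.14, 3.14, 3.14, 3.14].

### API

Orientations are given as a unit quaternion [x, y, z, w].
In Python, from cell import env gives the robot as it stands. Calls block until the motion is done:
- env.goto(position, orientation): joint-space move of the TCP to a pose.
- env.movel(position, ori=None, feed=0.15, guard=None): straight line of the TCP; ori=None keeps the orientation; feed is the mean speed in m/s. With guard (N) it stops when the force on the tool has changed by that much, and returns True; else False.
- env.set_joints(angles): joint-space move.
- env.command_gripper(opening, f_grip=None): opening from 0.0 (shut) to 1.0 (fully open); f_grip is the grip in N (None keeps the last); returns when the fingers have stopped.
- env.dwell(seconds).
- env.solve_ik(position, orientation): joint angles nearest the present ones, or None.
- env.observe(): the state.
- env.capture(name): name is "scene" or "side" or "wrist"; returns the picture (400x640x3 uint8, blue, green, red); there is no depth.
- env.get_calibration(name): a dict with "fx", "fy", "cx", "cy" (pixels), "k1" (the pictures are not rectified: a ray, as slopes to the right and down, at radius r is drawn at 1 + k1 r^2 times it, then the intrinsics apply), "rvec" (rotation vector, rad) and "tvec" (3), from world to camera coordinates, as OpenCV has them. Camera axes: x right, y down, z forward; pixel columns grow to the right and rows downward; lengths in m; the calibration is good to about 2 mm. A picture is of the moment at which its call begins: read the wrist's pose just before it. get_calibration takes no time and is no camera call; for the wrist camera it gives the pose at the moment of the call.
A pose or a line that the arm cannot do raises env.Unreachable and nothing moves.
- env.finish_job(): hands the job in; it is judged then, once.
Trained networks look in the newest picture that a camera, given by its name, has taken for a name from the list of things; names that differ only in an ending like _2 or _b are one class to them, and where a whole thing is asked for, a point or a joint stands for the part that bears it (a point fixed in the world has none). Each returns a list of dicts, best first, with "conf" (0 to 1); they miss things now and then, are a little off and sometimes report something else, mostly with a low value. They report only what shows in the picture. A call takes as long as a camera call. They do not tell look-alikes from the thing itself.
- env.look_for(query, camera): "at" ([column, row] in pixels, amid what is visible of it).
The state is a dict: "time_s": time; "joint_positions": joint angles; "qd": joint speeds; "tau": joint torques, N m; "eef_pos": TCP position; "tool_rot": TCP orientation; "wrist_force": force on the tool from outside, world axes, zero at the start; "torque": the same for the moment, N m; "grip_width": opening from 0.0 (shut) to 1.0 (fully open); "finger_force": force on a finger pad.
Only numpy, scipy, OpenCV 4.12 (cv2) and the standard library are available. Lean on these libraries where they do the work, as an engineer would, in place of code of your own. Each camera call takes 0.05 s, during which the arm holds its last target. There are 200 camera calls.

### The job

The bronze bushing in the bottom of the belt idler standing in the knock-out fixture is worn: take from the rack the drift whose pin just fits the idler's bore, feel its nose into the bore and press the bushing down until it is fully out of the idler, never pushing on the work with more than 30 N. Then draw the drift out and put it back upright in the rack hole it came from; leave the other two drifts, the spare idler and the wrench where they are.

Things in the scene. Friction and masses are not known exactly. Their poses are not given: they have to be found in the camera images.
- drift: The drift to use: steel, middle one of three sizes, 0.24 to 0.36 kg. Pin 18 mm in diameter, 70 mm long (its nose tapers by 1 mm all round over the last 2.5 mm); above it a collar 36 mm in diameter, 6 mm thick; above that a round handle 22 mm in diameter, 46 mm long. Origin at the centre of its lower end, z up. It hangs in the rack on its collar. Gripped just over it, the collar takes the push.
- rack: The fixed plywood drift rack, foot 90 x 210 mm, top 82 mm above the bench, with three through holes 25 mm in diameter in a row along its y, 62 mm apart, the middle one over the origin; open in front and behind. Any drift can be in any hole. Origin at the centre of its underside.
- drift_small: Bystander: the smallest drift, same form and lengths, 11 mm pin, 30 mm collar, 16 mm handle, hanging in the rack. Origin at its lower end.
- drift_large: Bystander: the largest drift, same form and lengths, 22 mm pin, 40 mm collar, 28 mm handle, hanging in the rack. Origin at its lower end.
- fixture: The fixed steel knock-out fixture: base 130 x 130 x 14 mm, two parallels with a 44 mm slot between them, open along its x, and a bridge plate 102 x 102 mm, top 40 mm above the bench, with a 40 mm hole. On the plate a square locating frame, 76 mm inside, 8 mm high. The idler stands in this frame. Origin at the centre of its underside.
- seat (a point): Centre of the locating frame on the bridge plate, 40 mm above the bench, turned as the fixture. The steel idler stands here: 56 mm in diameter, 64 mm at its end flanges, 50 mm high, 20 mm bore upright right through, flat top face. It stands loosely and is not measured: its axis is up to 6 mm off this point along x and along y. Pushed sideways with over 3 N it slides; it cannot lift.
- bushing (a joint): How far (m) the bronze bushing, 20 mm in diameter and 20 mm long with a 13 mm hole, has gone down from flush with the idler's underside: 0 to 0.002 at the start, its upper end 30 to 32 mm below the idler's top face. It moves under a steady push of about 10 N, is out of the idler at 0.020 and stands on the fixture's base at 0.026, where the push rises sharply.
- spare_idler: Bystander: a second idler of the same size, without a bushing, standing loose on its end on the bench. Origin at the centre of its underside.
- wrench: Bystander: a 160 mm steel wrench lying on the bench. Origin within it.
Things that resemble listed ones, but are neither listed nor needed, are in the scene too. What is shaped like the fixture but orange or purple is not meant. Leave any pink look-alike of the drift alone.

How it is judged:
By the outcome, as a careful person would: the job done as asked, in the order asked, and still so for the second after the job is handed in, with the robot touching nothing.
It also fails if it takes over 72 s, if anything falls off the work surface, if the arm or the gripper's body presses on something with over 40 N, if the wrist force passes 120 N, or if a joint passes its speed limit or range.

## Working session

There is one attempt and no reset: what is moved stays moved. The work goes in short steps, each a Python script; the robot and the scene stay as the last script left them, time stands still between calls to the robot, and variables do not carry over. Pictures are saved under pics/ and viewed, at most 10 in all, crops included, and the job is handed in when it is done.

```bash
ls; mkdir -p pics
cat > h.py <<'E'
import numpy as np, cv2
from cell import env
def cal(n):
    c=env.get_calibration(n); K=np.array([[c['fx'],0,c['cx']],[0,c['fy'],c['cy']],[0,0,1.]])
    R,_=cv2.Rodrigues(np.array(c['rvec'],float)); return K,float(c['k1']),R,np.array(c['tvec'],float).ravel()
def proj(C,P):
    K,k,R,t=C
    return cv2.projectPoints(np.atleast_2d(np.array(P,float)),cv2.Rodrigues(R)[0],t,K,np.array([k,0,0,0,0.]))[0][:,0]
def ray(C,uv):
    K,k,R,t=C
    p=cv2.undistortPoints(np.array([[uv]],float),K,np.array([k,0,0,0,0.]))[0,0]
    d=R.T@np.array([p[0],p[1],1]); return -R.T@t,d/np.linalg.norm(d)
def atz(C,uv,z):
    o,d=ray(C,uv); return o+d*(z-o[2])/d[2]
def tri(obs):
    A=np.zeros((3,3));b=np.zeros(3);L=[]
    for C,uv in obs:
        o,d=ray(C,uv);M=np.eye(3)-np.outer(d,d);A+=M;b+=M@o;L.append((M,o))
    x=np.linalg.solve(A,b); return x,[float(np.linalg.norm(M@(x-o))) for M,o in L]
E
python3 - <<'E'
from h import *
np.set_printoptions(precision=4,suppress=True)
for n in ["scene","side","wrist"]:
    C=cal(n); im=env.capture(n); cv2.imwrite(f'pics/{n}0.png',im)
    print(n,-C[2].T@C[3],C[0][0,0],C[2][2])
    for q in ["drift","drift_small","drift_large","rack","fixture","spare_idler","wrench","bushing"]:
        print(q,[(np.round(d['at']),round(d['conf'],2)) for d in env.look_for(q,n)][:4])
o=env.observe();print(o['eef_pos'],o['tool_rot'],o['wrist_force'],o['time_s'])
E
```

```text
pics
scene [0.927  0.7011 0.6699] 414.5910753435389 [-0.3838 -0.6765 -0.6285]
drift [(array([346., 237.]), 0.73), (array([371., 282.]), 0.57)]
drift_small [(array([336., 191.]), 0.44)]
drift_large [(array([341., 211.]), 0.87)]
rack [(array([338., 249.]), 0.91)]
fixture [(array([388., 184.]), 0.91), (array([278., 169.]), 0.67), (array([339., 141.]), 0.65)]
spare_idler [(array([223., 218.]), 0.62)]
wrench [(array([218., 187.]), 0.57)]
bushing []
side [0.4424 0.789  0.7039] 474.01391526308566 [ 0.1328 -0.7377 -0.662 ]
drift [(array([307., 240.]), 0.95), (array([285., 294.]), 0.85), (array([346., 153.]), 0.35)]
drift_small [(array([343., 201.]), 0.83)]
drift_large [(array([325., 219.]), 0.69)]
rack [(array([325., 253.]), 0.64)]
fixture [(array([349., 153.]), 0.87), (array([443., 153.]), 0.84), (array([444., 214.]), 0.68)]
spare_idler [(array([257., 175.]), 0.91)]
wrench [(array([287., 143.]), 0.82)]
bushing []
wrist [0.0818 0.6488 0.3732] 277.48427304711635 [ 0.2823 -0.0697 -0.9568]
drift []
drift_small []
drift_large []
rack []
fixture [(array([ 19., 356.]), 0.79)]
spare_idler []
wrench []
bushing []
[0.1537 0.6316 0.2313] [ 0.1191  0.9929 -0.     -0.    ] [ 0.2224 -0.498   0.1506] 1.35
```

View pics/scene0.png

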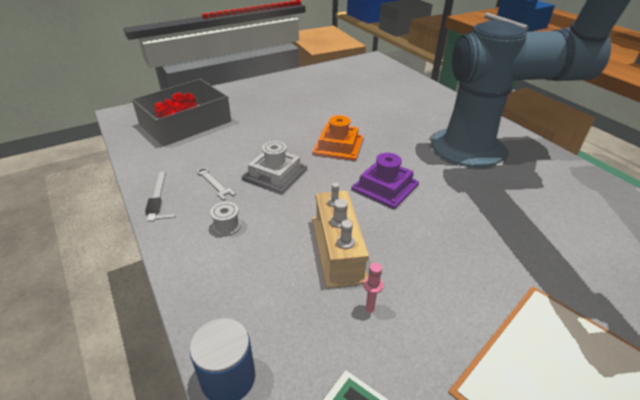

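View pics/side0.png

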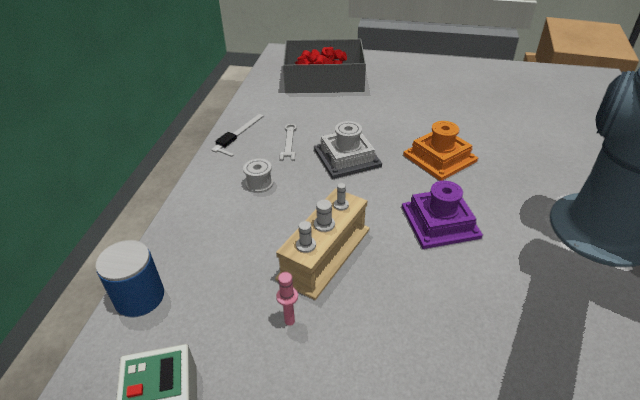

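Both views show the grey fixture with the idler at scene (275,165) / side (348,150). The rack's drifts are at scene (335,188), (340,210) and (347,235) / side (341,195), (324,214) and (306,236). The nearest one to the camera looks like the medium, and the middle one may be the large. The pink drift and the orange and purple fixtures are look-alikes.

Run:
```python
from h import *
np.set_printoptions(precision=4,suppress=True)
S,D=cal("scene"),cal("side")
for n,a,b in [("idlertop",(274,147),(348,130)),("near",(347,227),(305,227)),("mid",(341,206),(324,206)),("small",(335,186),(341,188)),("spare",(224,210),(257,168))]:
    print(n,*tri([(S,a),(D,b)]))
for n in ["scene0","side0"]:
    im=cv2.imread(f'pics/{n}.png')
    r=(300,170,80,120) if n=="scene0" else (270,170,110,125)
    x,y,w,h=r; c=cv2.resize(im[y:y+h,x:x+w],None,fx=4,fy=4,interpolation=cv2.INTER_CUBIC); c=cv2.copyMakeBorder(c,0,500-c.shape[0],0,0,cv2.BORDER_CONSTANT)
    globals()[n]=c
cv2.imwrite('pics/crops.png',np.hstack([scene0,side0]))
```

```text
idlertop [ 0.5659 -0.1485  0.0901] [0.0025286393950866436, 0.002528639395086698]
near [0.587  0.2272 0.1279] [0.0012852660880860697, 0.0012852660880859682]
mid [0.5644 0.1699 0.1288] [0.001330868529311454, 0.0013308685293114293]
small [0.5421 0.1118 0.1295] [0.0012213401821906333, 0.0012213401821906935]
spare [ 0.754  -0.0199  0.0505] [0.0022746893368026182, 0.0022746893368026304]
```

View pics/crops.png

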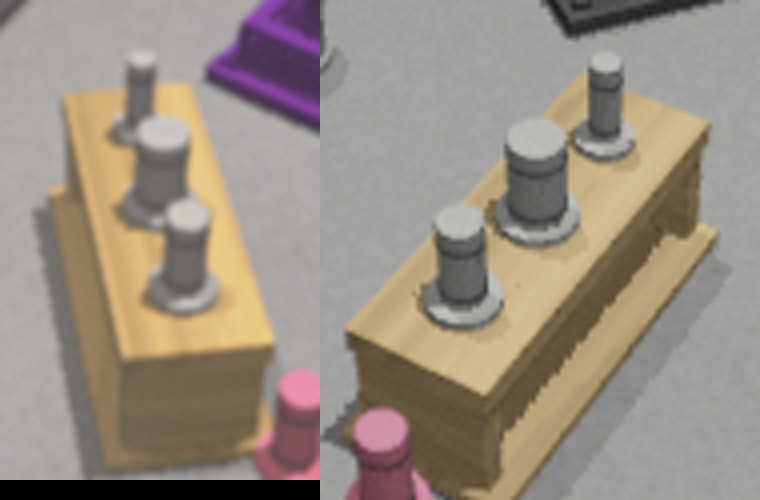

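The near drift is medium-sized: it is wider than the far one and thinner than the middle one. Next I take close wrist views of the fixture and then the drift, from two places each.

```bash
cat >> h.py <<'E'
from scipy.spatial.transform import Rotation as Ro
def down(c):
    y=np.array([c[0],c[1],0.]);y/=np.linalg.norm(y);z=np.array([0,0,-1.]);return Ro.from_matrix(np.c_[np.cross(y,z),y,z]).as_quat()
ROW=np.array([.366,.93,0]);ROW/=np.linalg.norm(ROW); CL=np.array([ROW[1],-ROW[0],0])
E
python3 - <<'E'
from h import *
np.set_printoptions(precision=4,suppress=True)
S,D=cal("scene"),cal("side")
print("pink top",tri([(S,(375,266)),(D,(285,277))]))
q0=np.array(env.observe()['joint_positions'])
P={"idl":[(.566,-.1485,.22),(.52,-.11,.22)],"dr":[(.587,.227,.26),(.55,.17,.26)]}
best=None
for s in (1,-1):
    js=[env.solve_ik(list(p),down(s*CL).tolist()) for p in P["idl"]+P["dr"]]
    print(s,[None if j is None else np.array(j) for j in js])
    if all(j is not None for j in js):
        c=max(np.abs(np.array(j)-q0)[5] for j in js)
        if best is None or c<best[0]: best=(c,s)
s=best[1];print("sign",s);q=down(s*CL).tolist()
out={}
import pickle
for k in P:
    for i,p in enumerate(P[k]):
        env.goto(list(p),q); env.dwell(.15)
        C=cal("wrist");o=env.observe(); im=env.capture("wrist");out[k+str(i)]=(C,o['eef_pos'],im)
        print(k,i,o['time_s'],o['eef_pos'],-C[2].T@C[3])
        for n in ["drift","drift_large","drift_small","fixture"]: print(n,[(np.round(d['at']),round(d['conf'],2)) for d in env.look_for(n,"wrist")][:4])
        cv2.imwrite(f'pics/{k}{i}.png',im)
pickle.dump(out,open('w.pkl','wb'))
a=np.vstack([np.hstack([out[k+'0'][2],out[k+'1'][2]]) for k in P])
cv2.imwrite('pics/quad.png',cv2.resize(a,(800,500),interpolation=cv2.INTER_AREA))
E
```

```text
pink top (array([0.596 , 0.3324, 0.1223]), [0.0010830971171315235, 0.0010830971171314574])
1 [array([-0.4502,  0.1055,  1.7377, -0.    ,  1.2984, -0.0753]), array([-0.4219, -0.023 ,  1.8704, -0.    ,  1.2942, -0.047 ]), array([ 0.1891,  0.1753,  1.5859, -0.    ,  1.3804,  0.5641]), array([ 0.1029,  0.0488,  1.7233, -0.    ,  1.3695,  0.4778])]
-1 [None, None, array([ 0.1891,  0.1753,  1.5859, -0.    ,  1.3804, -2.5775]), array([ 0.1029,  0.0488,  1.7233, -0.    ,  1.3695, -2.6638])]
sign 1
idl 0 4.5917 [ 0.5661 -0.148   0.22  ] [ 0.5929 -0.0795  0.3619]
drift []
drift_large []
drift_small []
fixture [(array([320., 177.]), 0.68), (array([ 81., 102.]), 0.68), (array([170., 252.]), 0.59)]
idl 1 5.3417 [ 0.5206 -0.1106  0.2204] [ 0.5474 -0.0419  0.3623]
drift []
drift_large []
drift_small []
fixture [(array([131., 117.]), 0.92), (array([364., 190.]), 0.75), (array([240., 260.]), 0.66)]
dr 0 7.0417 [0.5872 0.2257 0.2599] [0.6143 0.2942 0.4018]
drift [(array([290.,  92.]), 0.9), (array([317., 187.]), 0.74), (array([322., 281.]), 0.46)]
drift_large [(array([318., 238.]), 0.73), (array([323., 212.]), 0.72)]
drift_small [(array([319., 282.]), 0.84)]
fixture [(array([250., 324.]), 0.89), (array([384., 336.]), 0.58)]
dr 1 7.8167 [0.5504 0.1705 0.2602] [0.5772 0.239  0.4022]
drift [(array([303.,  26.]), 0.75), (array([335., 130.]), 0.62)]
drift_large [(array([331., 184.]), 0.93), (array([332., 130.]), 0.25)]
drift_small [(array([332., 232.]), 0.76)]
fixture [(array([388., 320.]), 0.94), (array([249., 291.]), 0.63)]
```

View pics/quad.png

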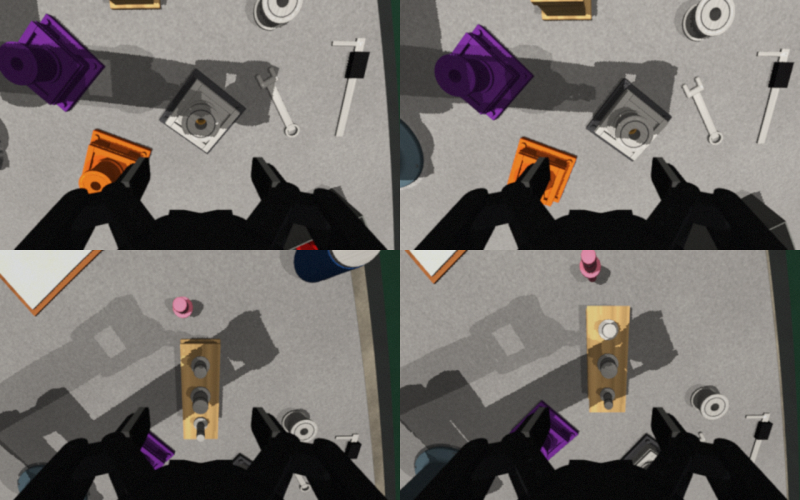

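The top row shows the grey fixture with the idler: bore at idl0 ≈(320,197) and idl1 ≈(373,208). The bottom row shows the medium drift at dr0 ≈(319,185) and dr1 ≈(335,130). I zoom in for accurate centres.

Run:
```python
from h import *
import pickle
o=pickle.load(open('w.pkl','rb'));cells=[]
for k,(u,v) in dict(idl0=(320,195),idl1=(373,207),dr0=(318,182),dr1=(335,132)).items():
    x,y=u-50,v-37; c=cv2.resize(o[k][2][y:y+75,x:x+100],(400,300),interpolation=cv2.INTER_CUBIC)
    c=cv2.convertScaleAbs(c,alpha=1.3,beta=10)
    for i in range(0,100,10):
        cv2.line(c,(i*4,0),(i*4,6 if i%50 else 14),(0,0,255),1)
        if i<75: cv2.line(c,(0,i*4),(6,i*4),(0,0,255),1)
    cells.append(c)
cv2.imwrite('pics/z.png',np.vstack([np.hstack(cells[:2]),np.hstack(cells[2:])]))
```

```text
(no output)
```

View pics/z.png

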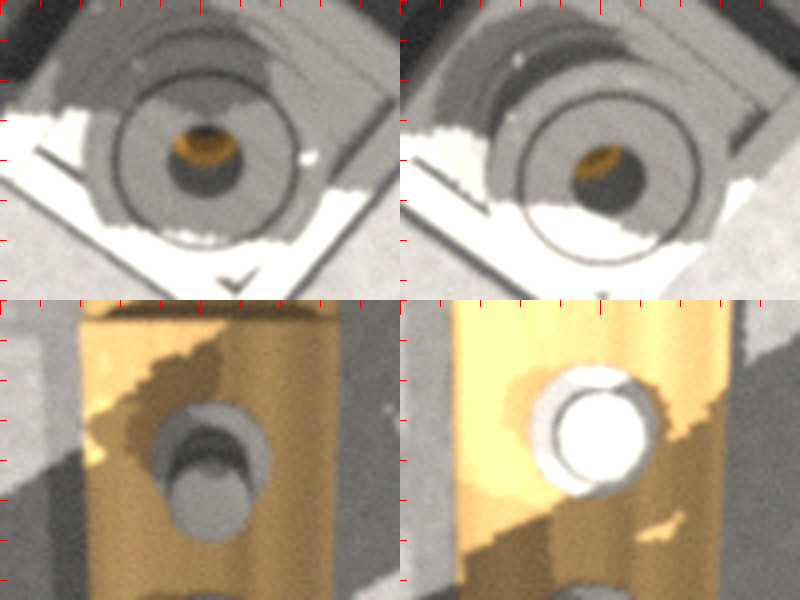

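Run:
```python
from h import *
import pickle
np.set_printoptions(precision=4,suppress=True)
o=pickle.load(open('w.pkl','rb'));h=np.array([.375,.375])
S,D=cal("scene"),cal("side")
for n,a,b,z in [("idl",(321.5,198.1),(374.8,215.1),.09),("dr",(320.2,195.2),(335,129.2),.134)]:
    A,B=o[n+'0'][0],o[n+'1'][0]; a=np.array(a)-h;b=np.array(b)-h
    x,r=tri([(A,a),(B,b)]);print(n,x,r,atz(A,a,z),atz(B,b,z)); print(proj(S,atz(A,a,z)),proj(D,atz(A,a,z)))
# pad location in collar check: collar centres
print("collar",atz(o['dr0'][0],(268+210/4-.4,145+162/4-.4),.088),atz(o['dr1'][0],(285+195/4-.4,95+131/4-.4),.088))
```

```text
idl [ 0.5653 -0.1518  0.0881] [0.00022402962413775745, 0.0002240296241378993] [ 0.5656 -0.1512  0.09  ] [ 0.565  -0.1513  0.09  ]
[[273.9275 147.4824]] [[348.4344 128.3726]]
dr [0.5866 0.226  0.1303] [4.3376425401877e-05, 4.337642540164083e-05] [0.587  0.2269 0.134 ] [0.5865 0.2261 0.134 ]
[[346.9169 223.9061]] [[304.7817 225.0969]]
collar [0.5869 0.2261 0.088 ] [0.5874 0.2259 0.088 ]
```

Run:
```python
from h import *
import json
np.set_printoptions(precision=4,suppress=True)
q=down(CL).tolist(); p=np.array([.587,.2262,0])
def st(t):
    o=env.observe();print(t,round(o['time_s'],2),np.array(o['eef_pos']),np.array(o['wrist_force']),round(o['grip_width'],3),o['finger_force']);return o
env.command_gripper(.65)
env.goto((p+[0,0,.17]).tolist(),q)
print(env.movel((p+[0,0,.092]).tolist(),feed=.1,guard=8)); st("down")
env.command_gripper(0,f_grip=70); o=st("grip")
json.dump(list(map(float,o['eef_pos'])),open('grip.json','w'))
cv2.imwrite('pics/g0.png',env.capture("side"))
env.movel((p+[0,0,.21]).tolist(),feed=.12); st("lift")
i=np.array([.5653,-.1512,0])
env.goto((i+[0,0,.21]).tolist(),q)
env.movel((i+[0,0,.18]).tolist(),feed=.1); env.dwell(.2); st("hover")
for n in ["scene","side","wrist"]: cv2.imwrite(f'pics/h_{n}.png',env.capture(n))
c=[cv2.imread(f'pics/h_{n}.png') for n in ["scene","side","wrist"]]
def crop(im,u,v,w=100,h=75):
    k=cv2.resize(im[v-h//2-1:v-h//2-1+h,u-w//2:u-w//2+w],(400,300),interpolation=cv2.INTER_CUBIC); return k
g=cv2.imread('pics/g0.png')
cv2.imwrite('pics/hov.png',np.vstack([np.hstack([crop(c[0],274,135),crop(c[1],348,120)]),np.hstack([cv2.resize(c[2],(400,300)),crop(g,310,220)])]))
```

```text
False
down 9.93 [0.5876 0.2263 0.0928] [0.4674 0.5733 0.752 ] 0.645 0.0
grip 10.34 [0.5874 0.2264 0.0929] [-1.4278 -0.2272  3.9298] 0.242 68.21442604064941
lift 11.53 [0.5863 0.226  0.2087] [-0.161  -0.9851 -3.2954] 0.237 68.42325925827026
hover 13.58 [ 0.5658 -0.1514  0.1809] [ 0.2894  0.3127 -2.2787] 0.24 68.43868374824524
```

View pics/hov.png

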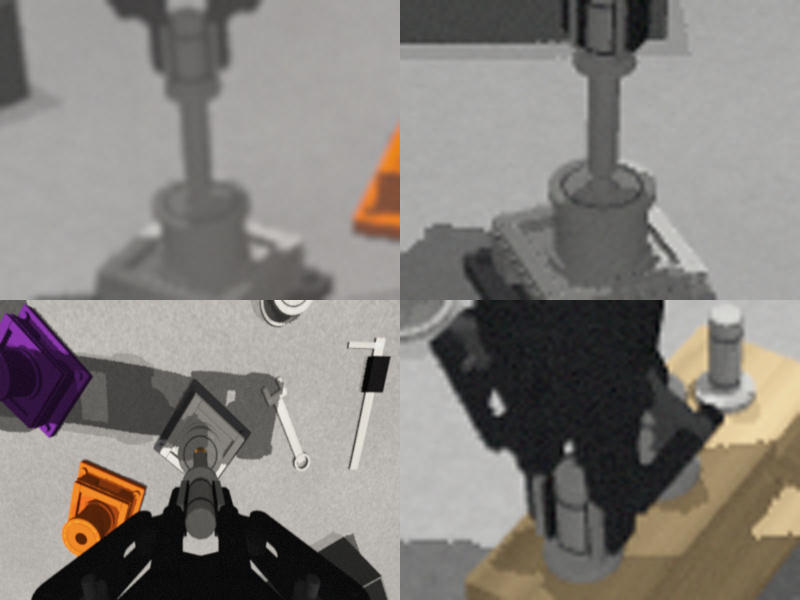

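The drift is held straight, with the collar against the fingertips. Its nose stands over the idler at about (199,210) in the scene crop, within a millimetre or so of the axis. Now I feel in with a low guard.

Run:
```python
from h import *
np.set_printoptions(precision=4,suppress=True)
def st(t):
    o=env.observe();print(t,round(o['time_s'],2),np.array(o['eef_pos']),np.array(o['wrist_force']),np.array(o['torque']),round(o['grip_width'],3));return o
i=np.array([.5653,-.1512,0])
offs=[(0,0)]+[(r*np.cos(a),r*np.sin(a)) for r,n in((.0018,6),(.0034,8)) for a in np.arange(n)*2*np.pi/n]
for dx,dy in offs:
    p=i+[dx,dy,0]
    if (dx,dy)!=(0,0): env.movel((p+[0,0,.174]).tolist(),feed=.05)
    hit=env.movel((p+[0,0,.158]).tolist(),feed=.02,guard=5)
    o=st(f"{dx:.4f} {dy:.4f} {hit}")
    if o['eef_pos'][2]<.1655: print("IN");break
    if o['time_s']>35: break
    env.movel((p+[0,0,.174]).tolist(),feed=.05)
```

```text
0.0000 0.0000 False 14.98 [ 0.5654 -0.1512  0.1582] [ 0.2508  0.0068 -2.7699] [-0.0258 -0.002  -0.0171] 0.244
IN
```

Run:
```python
from h import *
np.set_printoptions(precision=4,suppress=True)
def st(t):
    o=env.observe();print(t,round(o['time_s'],2),np.array(o['eef_pos']),np.array(o['wrist_force']),round(o['grip_width'],3));return o
i=np.array([.5653,-.1512,0])
print(env.movel((i+[0,0,.13]).tolist(),feed=.015,guard=5)); o=st("contact"); zc=o['eef_pos'][2]
if .134<zc<.145:
    for k in range(1,12):
        h=env.movel((i+[0,0,zc-.002*k]).tolist(),feed=.015,guard=20); o=st(f"{k} {h}")
        if h or -o['wrist_force'][2]>80: break
```

```text
True
contact 16.18 [ 0.5653 -0.1512  0.1392] [-0.1889 -0.2437  5.2558] 0.242
1 False 16.43 [ 0.5658 -0.1515  0.1387] [-1.1728  1.0205  7.0628] 0.238
2 False 16.72 [ 0.5658 -0.1515  0.1366] [-2.1635  1.2548  6.3871] 0.236
3 False 17.0 [ 0.5658 -0.1514  0.1346] [-1.753  -0.1893  7.2189] 0.238
4 False 17.28 [ 0.5658 -0.1514  0.1326] [-1.4858  0.3885  6.7305] 0.236
5 False 17.57 [ 0.5658 -0.1515  0.1306] [-1.3803  1.1907  5.9691] 0.237
6 False 17.85 [ 0.5658 -0.1515  0.1286] [-1.5142  0.7089  5.6086] 0.241
7 False 18.13 [ 0.5658 -0.1515  0.1266] [-2.5745  0.4208  6.1095] 0.238
8 False 18.42 [ 0.5658 -0.1514  0.1245] [-2.2617  0.9741  6.1089] 0.239
9 False 18.7 [ 0.5658 -0.1514  0.1225] [-1.4246  0.7179  5.3777] 0.238
10 False 18.98 [ 0.5658 -0.1515  0.1205] [-1.8255  0.5298  6.0611] 0.241
11 False 19.27 [ 0.5658 -0.1515  0.1185] [-1.6891  0.2843  6.0806] 0.246
```

Run:
```python
from h import *
np.set_printoptions(precision=4,suppress=True)
def st(t):
    o=env.observe();print(t,round(o['time_s'],2),np.array(o['eef_pos']),np.array(o['wrist_force']),round(o['grip_width'],3));return o
i=np.array([.5656,-.1514,0])
for k in range(1,9):
    h=env.movel((i+[0,0,.118-.001*k]).tolist(),feed=.005,guard=8); o=st(f"{k} {h}")
    if h or o['wrist_force'][2]>12 or o['wrist_force'][2]<1: break
cv2.imwrite('pics/p.png',np.hstack([env.capture("scene")[115:215,210:310],env.capture("side")[80:180,300:400]]).repeat(4,0).repeat(4,1))
```

```text
1 False 19.52 [ 0.5659 -0.1515  0.1183] [-2.8139  1.746   6.1775] 0.24
2 False 19.87 [ 0.5659 -0.1515  0.1173] [-1.4803  0.3399  7.3996] 0.244
3 False 20.22 [ 0.5659 -0.1515  0.1163] [-2.0005  0.6708  7.0528] 0.244
4 False 20.57 [ 0.5659 -0.1515  0.1153] [-2.3457  0.5732  6.5465] 0.239
5 False 20.92 [ 0.5659 -0.1515  0.1144] [-3.7318  0.8286  8.6135] 0.242
6 False 21.27 [ 0.5662 -0.1518  0.1142] [-2.9054  1.191  10.6978] 0.239
7 False 21.62 [ 0.5668 -0.1521  0.114 ] [-3.3814  1.3427 13.7552] 0.239
```

The push rose sharply 25 mm below first contact, so the bushing stands on the fixture's base and is out. I draw the drift out and check the grip before putting it back.

Run:
```python
from h import *
np.set_printoptions(precision=4,suppress=True)
def st(t):
    o=env.observe();print(t,round(o['time_s'],2),np.array(o['eef_pos']),np.array(o['wrist_force']),round(o['grip_width'],3));return o
q=down(CL).tolist()
i=np.array([.5656,-.1514,0]); p=np.array([.5874,.2264,0])
env.movel((i+[0,0,.16]).tolist(),feed=.04); st("a")
env.movel((i+[0,0,.21]).tolist(),feed=.1)
W=env.capture("side")
env.goto((p+[0,0,.21]).tolist(),q)
env.movel((p+[0,0,.185]).tolist(),feed=.1);env.dwell(.2);st("over")
def crop(im,u,v,w=100,h=75): return cv2.resize(im[v-h//2-1:v-h//2-1+h,u-w//2:u-w//2+w],(400,300),interpolation=cv2.INTER_CUBIC)
cv2.imwrite('pics/over.png',np.vstack([np.hstack([crop(env.capture("scene"),350,215),crop(env.capture("side"),305,215)]),np.hstack([crop(env.capture("wrist"),320,200),crop(W,348,150)])]))
```

```text
a 23.09 [ 0.5656 -0.1514  0.16  ] [ 0.8579 -0.5415 -1.7664] 0.242
over 25.8 [0.5879 0.2264 0.1858] [ 0.5249 -0.015  -3.7879] 0.242
```

View pics/over.png

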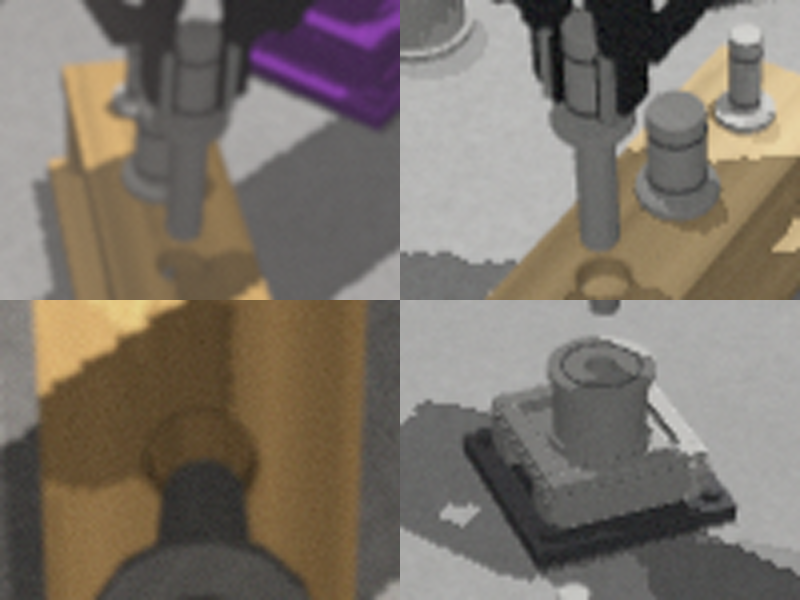

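The nose hangs centred above the empty hole, which is at (603,275) in the side crop, and the idler still stands in its frame. Now I lower the drift with a guard and release it.

Run:
```python
from h import *
np.set_printoptions(precision=4,suppress=True)
def st(t):
    o=env.observe();print(t,round(o['time_s'],2),np.array(o['eef_pos']),np.array(o['wrist_force']),round(o['grip_width'],3));return o
p=np.array([.5872,.2264,0])
h=env.movel((p+[0,0,.105]).tolist(),feed=.06,guard=6); o=st(f"down {h}")
if not h:
    h=env.movel((p+[0,0,.0905]).tolist(),feed=.015,guard=4); o=st(f"seat {h}")
    if o['eef_pos'][2]<.096:
        env.command_gripper(.65); st("open")
        env.movel((p+[0,0,.2]).tolist(),feed=.1); env.dwell(.3); st("up")
        env.goto([.45,.1,.3],down(CL).tolist())
def crop(im,u,v,w=133,h=100): return cv2.resize(im[v-h//2:v-h//2+h,u-w//2:u-w//2+w],(400,300),interpolation=cv2.INTER_CUBIC)
cv2.imwrite('pics/end.png',np.vstack([np.hstack([crop(env.capture("scene"),345,230),crop(env.capture("side"),320,230)]),np.hstack([cv2.resize(env.capture("scene"),(400,300)),cv2.resize(env.capture("side"),(400,300))])]))
```

```text
down False 27.43 [0.5876 0.2265 0.1056] [ 0.0349  0.2642 -3.3887] 0.239
seat True 28.19 [0.587  0.2264 0.0929] [-0.947  -0.1207  5.1927] 0.238
open 28.62 [0.5855 0.2261 0.0909] [-0.5934  0.3791 -0.204 ] 0.651
up 30.17 [0.5871 0.2264 0.1996] [-0.3241  0.0347  0.8549] 0.651
```

View pics/end.png

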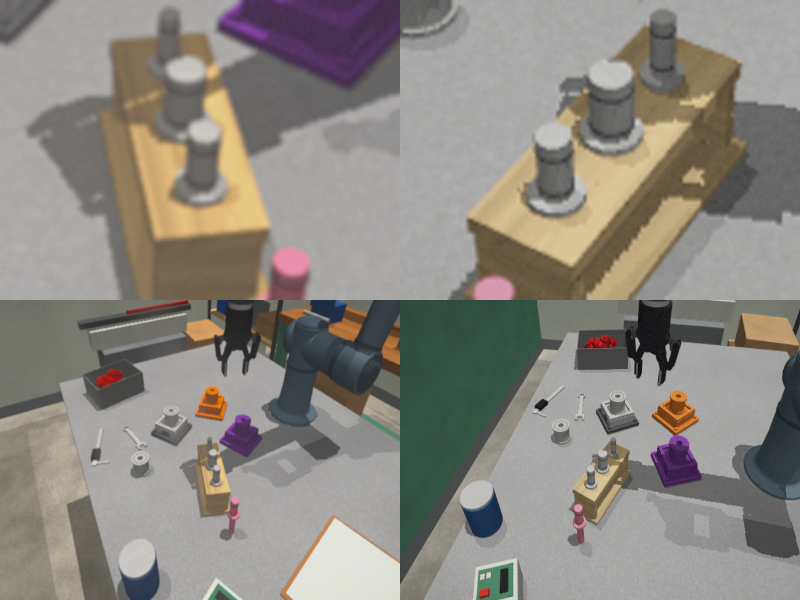

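The drift stands upright in its own hole on its collar, seated at the same height as at the start (TCP 0.0929). Everything else is in place and the arm is clear.

```bash
python3 -c "
from cell import env
print(env.finish_job())"
```

```text
the job is handed in; nothing more can be done
None
```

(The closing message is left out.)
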